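# Slide the culture dish into the empty covered bay

## Robot

A 6-joint arm with a two-finger parallel gripper is mounted at the origin on a cart in front of the work surface, level with it; the furniture and walls round the work are solid. World frame = base frame: x ahead of the robot, y to its left, z up, the work surface at z = 0. Lengths are in mm, angles in rad, forces in N, time in s.
With the tool pointing down it reaches from about 225 to 875 mm from the base axis. Payload 3.4 kg.
Tool frame: the origin (TCP) lies on the centre line of the jaws, within the pads' length; the fingertips stand 8 mm ahead of it and the grasp point (between the pads) lies 11 mm behind it; z points along the fingers, y is the line along which they close (so a half turn about z gives the same grasp; the last joint's range is limited). The gripper opens to 85 mm and grips with 20 to 120 N. Pads are 22 mm wide; open, the fingers measure 114 mm over their backs; the gripper's body (76 mm by 85 mm) begins 54 mm behind the grasp point. The pads swing forward as they close: fully open they stand 13 mm farther back than shut.
Start: joints at [1.177, 0.276, 1.505, -0, 1.361, -0.121], TCP at [154.937, 553.766, 239.328] pointing down, gripper open.
Joint ranges: [-2.89, 2.89], [-0.75, 2.08], [0.22, 2.7], [-1.18, 4.32], [0.11, 2.71], [-2.7, 2.7]. Speed limits (rad/s): [2.57, 2.57, 3.14, 3.14, 3.14, 3.14].

## Interface

Orientations are given as a 3x3 rotation matrix whose columns are the frame's x, y, z axes.
In Python, from station import get_obs, read_camera, finish_job gives the robot as it stands. The module is installed in compiled form; this text tells all that it offers.
- The arm moves only by the tool step_arm, never from a script. Its argument "targets" is one flat list of numbers, 7 for each row, row after row: the opening, from 0 (shut) to 1 (fully open), then the shift along the tool's x, y, z in cm, then the turn, a rotation vector about the tool's x, y, z in degrees. A call has exactly 5 rows; each row is the pose to reach, as a shift and turn from the pose commanded when the call began, along the tool's axes at that moment; what a row does not reach only later rows make up. A row lasts 1/12 s, in which the tool goes at most 41.7 mm and 7.16 degrees, less where a joint would pass 70% of its speed; a pose out of reach is approached as far as the arm can. A call with a gripper value outside its range is refused whole. The fingers move at their own pace and stop on an object; "grip_force" is the grip in N (left out, the last holds). Time passes only in rows, so rows that repeat a pose let the fingers close, or fill a call up. It gives the time, the measured TCP pose, the force, the opening and the grip force at its end, in the units of the state.
- get_obs(): the state, without advancing time (a new reading comes with each control period).
- read_camera(name): name is "side" or "top" or "wrist"; returns a dict with "frame" (480x640x3 uint8, blue, green, red), "K" (3x3 intrinsics, pixels), "R" (3x3) and "t" (3): a world point X has camera coordinates R X + t; the wrist camera has in their place "tool_from_camera" (4x4, takes a point from camera to tool coordinates, whose origin is the TCP and whose axes are the flange's). Camera axes: x right, y down, z forward; pixel columns grow to the right and rows downward; lengths in mm; the calibration is good to about 2 mm. A picture is of the moment at which its call begins: read the wrist's pose just before it. There is no depth.
- finish_job(): hands the job in; it is judged then, once.
The state is a dict: "clock": time; "joint_positions": joint angles; "joint_vel": joint speeds; "joint_efforts": joint torques, N m; "position": TCP position; "tool_rot": TCP orientation; "force": force on the tool from outside, world axes, zero at the start; "ft_torque": the same for the moment, N m; "finger_gap": opening from 0.0 (shut) to 1.0 (fully open); "grip_force": force on a finger pad.
Only numpy, scipy, OpenCV 4.12 (cv2) and the standard library are available. Lean on these libraries where they do the work, as an engineer would, in place of code of your own. Each camera call takes 0.05 s, during which the arm holds its last target. There are 200 camera calls.

## Task

Two of the three bays of the blue dish rack hide a small dish under the roof: before moving the big petri dish into the rack, find the empty bay by pressing the red feelers on the roof (the one over the empty bay goes all the way down). Then slide the big petri dish along the bench, flat and gently, under the roof of that bay until it is fully home against the back wall. Leave the timer and the yellow tape where they are.

Things in the scene. Friction and masses are not known exactly. Their poses are not given: they have to be found in the camera images.
- rack: Blue covered dish rack, fixed: three bays side by side under an opaque roof, open only towards the robot, no floor (dishes slide on the bench). Origin on the bench at the middle of its front edge; x into the bays, y to the left along the front, z up. Roof underside 24 mm, roof top 29 mm over the bench. Exactly one bay is empty; each other hides a small dish (60 mm across, 15 mm high) at its back.
- dish_center (a point): The big petri dish with beige medium, 91 mm across, 15 mm high, 25 to 65 g, standing on the bench in front of the rack; too wide to grasp, no gripping edge. This point is its centre, half-way up (7.5 mm over the bench).
- bay_left (a point): Middle of the left bay's mouth, on the bench; axes as the rack's (rack y = 102 mm). Bay 96 mm wide, walls 6 mm, back wall 121 mm behind the mouth. The roof here has a notch 50 mm wide, 40 mm deep for closed fingers. Big dish at the back wall: centre at x = 75.5 mm, near edge at 30 mm, in the notch; a hidden small dish would stop it with its centre only about 15 mm in.
- cap_left (a point): Centre of the top of the round red cap (26 mm across) of the left bay's feeler, a sprung pin through the roof 88 mm behind the bay's mouth. Cap top 50 mm over the bench when up. Pressed straight down it stops hard after 8 mm if a dish lies below, at its end stop after 16 mm if the bay is empty. Spring 1.5 N at the start, 3.1 N at the bottom; it comes up again by itself.
- feeler_left (a joint): How far the left feeler is pressed down, m: 0 up, 0.016 fully down.
- bay_middle (a point): Middle of the middle bay's mouth, on the bench; axes as the rack's (rack y = 0 mm). Bay 96 mm wide, walls 6 mm, back wall 121 mm behind the mouth. The roof here has a notch 50 mm wide, 40 mm deep for closed fingers. Big dish at the back wall: centre at x = 75.5 mm, near edge at 30 mm, in the notch; a hidden small dish would stop it with its centre only about 15 mm in.
- cap_middle (a point): Centre of the top of the round red cap (26 mm across) of the middle bay's feeler, a sprung pin through the roof 88 mm behind the bay's mouth. Cap top 50 mm over the bench when up. Pressed straight down it stops hard after 8 mm if a dish lies below, at its end stop after 16 mm if the bay is empty. Spring 1.5 N at the start, 3.1 N at the bottom; it comes up again by itself.
- feeler_middle (a joint): How far the middle feeler is pressed down, m: 0 up, 0.016 fully down.
- bay_right (a point): Middle of the right bay's mouth, on the bench; axes as the rack's (rack y = -102 mm). Bay 96 mm wide, walls 6 mm, back wall 121 mm behind the mouth. The roof here has a notch 50 mm wide, 40 mm deep for closed fingers. Big dish at the back wall: centre at x = 75.5 mm, near edge at 30 mm, in the notch; a hidden small dish would stop it with its centre only about 15 mm in.
- cap_right (a point): Centre of the top of the round red cap (26 mm across) of the right bay's feeler, a sprung pin through the roof 88 mm behind the bay's mouth. Cap top 50 mm over the bench when up. Pressed straight down it stops hard after 8 mm if a dish lies below, at its end stop after 16 mm if the bay is empty. Spring 1.5 N at the start, 3.1 N at the bottom; it comes up again by itself.
- feeler_right (a joint): How far the right feeler is pressed down, m: 0 up, 0.016 fully down.
- timer_center (a point): White timer, 64x66x19 mm, loose on the bench at the right; centre, half-way up. Leave it alone.
- tape_center (a point): Roll of yellow tape lying flat, 61 mm across, 19 mm high, loose on the bench at the left; centre, half-way up. Leave it alone.
Not all that is in view belongs to the job. What is shaped like the part that bears dish_center but pink is not meant.

How it is judged:
By the outcome, as a careful person would: the job done as asked, in the order asked, and still so for the second after the job is handed in, with the robot touching nothing.
It also fails if it takes over 72 s, if anything falls off the work surface, if the arm or the gripper's body presses on something with over 40 N, if the wrist force passes 120 N, or if a joint passes its speed limit or range.

## Working session

There is one attempt and no reset: what is moved stays moved. The work goes in short steps, Python scripts to look and compute and a tool call to move; the robot and the scene stay as the last step left them, time stands still between calls to the robot, and variables do not carry over. Pictures are saved under pics/ and viewed, at most 11 in all, crops included, and the job is handed in when it is done.

Besides the shell and the picture viewer there is one more tool, called as name(argument=value, ...) on one line, values as JSON. step_arm: Moves the arm, as the interface text tells. Its arguments: {"type":"object","properties":{"targets":{"type":"array"},"grip_force":{"type":"number"}},"required":["targets"]}

```bash
mkdir -p pics; python3 - <<'E'
from station import *
import cv2,pickle,numpy as np
o=get_obs();print(o['clock'],o['position'],o['tool_rot'],o['force'])
d={}
for n in('top','side'):
    d[n]=read_camera(n);cv2.imwrite(f'pics/{n}0.png',d[n]['frame']);print(n,d[n]['K'],d[n]['R'],d[n]['t'])
pickle.dump(d,open('d0.pkl','wb'))
E
```

```text
0.0 [154.71610109 553.24477714 238.42810474] [[-9.63029354e-01  2.69395607e-01 -6.85167646e-04]
 [ 2.69396413e-01  9.63027781e-01 -1.75103575e-03]
 [ 1.88114139e-04 -1.87088053e-03 -9.99998232e-01]] [-0.04379657  0.19138419 -0.05384522]
top [[570.28664592   0.         314.10259115]
 [  0.         570.28664592 231.68061245]
 [  0.           0.           1.        ]] [[ 0.02470541 -0.99968652 -0.00406176]
 [-0.98386206 -0.0235937  -0.17736622]
 [ 0.17721479  0.00837812 -0.98413654]] [ -95.25168589  544.1530069  1123.11434   ]
side [[610.916275     0.         307.20184113]
 [  0.         610.916275   245.58474143]
 [  0.           0.           1.        ]] [[-0.73569917  0.6771118  -0.01631997]
 [ 0.4483187   0.46876544 -0.76109744]
 [-0.50769781 -0.5672553  -0.64843223]] [ 467.10841624 -170.70256463 1560.38746022]
```

View pics/top0.png

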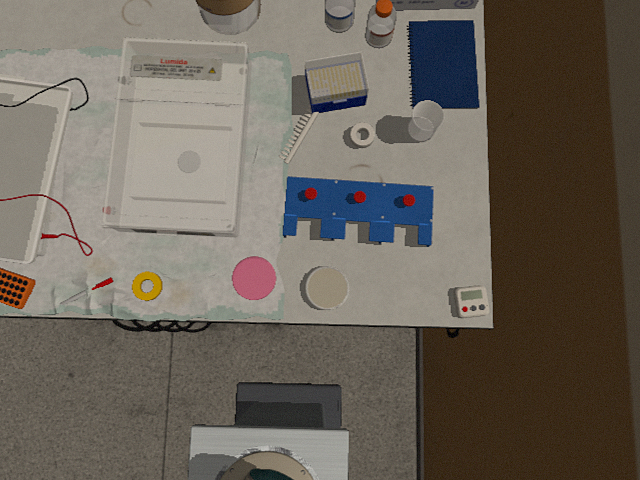

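View pics/side0.png

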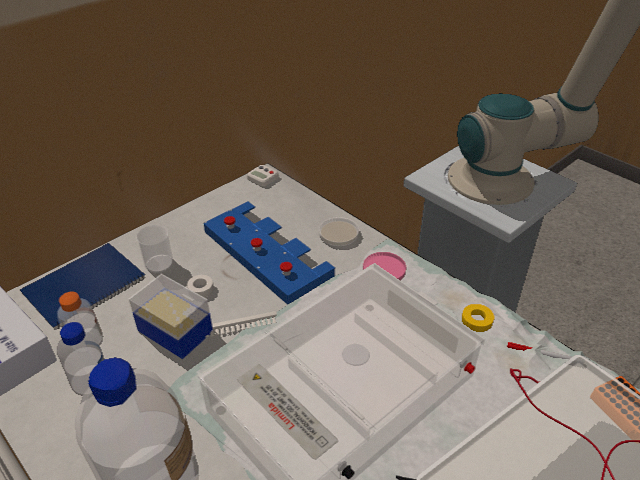

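The top view shows the caps at about (311,194), (360,197) and (408,200), the beige dish at (326,288), the pink decoy at (254,278), the timer at (471,302) and the tape at (147,286). The rack's mouth faces the robot and it is slightly yawed.

```bash
cat >h.py <<'E'
import numpy as np,cv2
def ray(c,uv,z):
    d=c['R'].T@np.linalg.inv(c['K'])@np.array([*uv,1.]);o=-c['R'].T@c['t']
    return o+d*(z-o[2])/d[2]
def proj(c,X):
    p=c['K']@(c['R']@np.array(X,float)+c['t']);return p[:2]/p[2]
def tri(cs,uvs):
    P=[c['K']@np.c_[c['R'],c['t']] for c in cs]
    X=cv2.triangulatePoints(P[0],P[1],np.array(uvs[0],float),np.array(uvs[1],float));return X[:3,0]/X[3,0]
def blobs(m,amin=20):
    n,_,s,c=cv2.connectedComponentsWithStats(m.astype(np.uint8));return [(c[i].round(1),s[i]) for i in range(1,n) if s[i,4]>amin]
E
python3 - <<'E'
import pickle
from h import *
d=pickle.load(open('d0.pkl','rb'))
roi={'top':(170,220,280,440),'side':(200,290,200,310)}
for n in d:
    f=d[n]['frame'];h=cv2.cvtColor(f,cv2.COLOR_BGR2HSV)
    r=((h[...,0]<8)|(h[...,0]>172))&(h[...,1]>170)&(h[...,2]>90)
    a,b,c,e=roi[n];m=np.zeros(r.shape,bool);m[a:b,c:e]=r[a:b,c:e]
    for c,s in blobs(m): print(n,'cap',c,s,ray(d[n],c,48 if n=='top' else 46).round(1))
    # dish: beige
    if n=='top':
        a,b,c0,e=258,318,295,358
    else: a,b,c0,e=212,254,312,366
    print(n,'dish px',f[288,326] if n=='top' else f[230,339], 'bench',f[310,380] if n=='top' else f[225,380])
    print(h[288,326] if n=='top' else h[230,339],h[310,380] if n=='top' else h[225,380])
f=d['top']['frame'];h=cv2.cvtColor(f,cv2.COLOR_BGR2HSV)
for nm,m,z in(('blue',(h[...,0]>95)&(h[...,0]<125)&(h[...,1]>150),29),('yellow',(h[...,0]>20)&(h[...,0]<32)&(h[...,1]>180),19)):
    for c,s in blobs(m,150): print(nm,c,s,ray(d['top'],c,z).round(1))
print('timer',ray(d['top'],(471,302),19))
cv2.imwrite('pics/crop0.png',np.hstack([cv2.resize(f[170:330,275:445],None,fx=2.9,fy=2.9,interpolation=2),cv2.resize(d['side']['frame'][190:310,195:370],(300,464))])[:590,:800])
for uv in((326,267),(326,309),(303,288),(349,288)): print(ray(d['top'],uv,15).round(1))
E
```

```text
top cap [310.4 193. ] [305 188  12  11 107] [628.  -72.3  48. ]
top cap [359.5 196.5] [354 191  12  12 111] [ 622.9 -174.4   48. ]
top cap [408.6 199.7] [403 194  12  12 110] [ 618.5 -276.3   48. ]
top dish px [117 135 144] bench [138 148 157]
[ 20  48 144] [ 16  31 157]
side cap [229.2 219.5] [224 216  11   8  62] [ 617.5 -276.9   46. ]
side cap [256.  241.6] [251 238  11   8  68] [ 622.6 -174.9   46. ]
side cap [285.6 265.8] [280 262  12   9  82] [627.3 -72.6  46. ]
side dish px [124 139 156] bench [33 57 77]
[ 14  52 156] [ 16 146  77]
blue [443.7  62.9] [ 409   21   70   87 5069] [ 934.6 -358.1   29. ]
blue [338.8 104.5] [311  95  56  18 425] [ 832.2 -128.6   29. ]
blue [358.1 207.5] [ 283  177  150   70 6658] [ 603.7 -173.1   29. ]
yellow [146.6 285.8] [132 272  30  29 540] [429.3 262.7  19. ]
timer [ 412.30155229 -408.27874977   19.        ]
[ 477.9 -108.4   15. ]
[ 390.9 -110.2   15. ]
[432.9 -61.6  15. ]
[ 435.3 -157.1   15. ]
```

View pics/crop0.png

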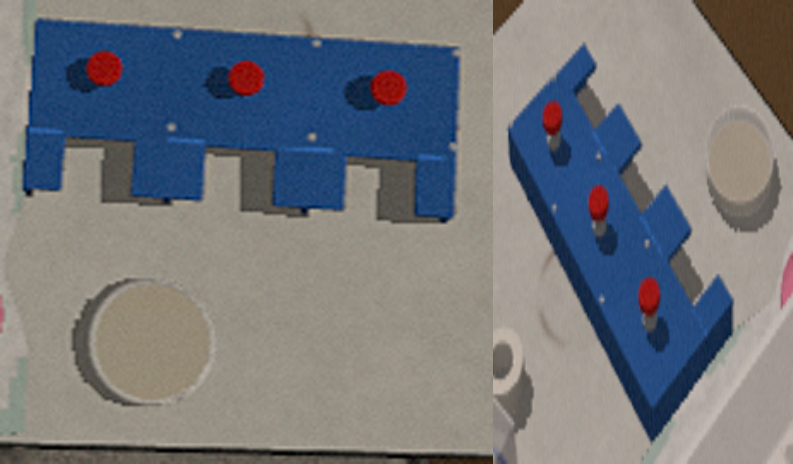

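Three caps triangulate consistently at 102 mm spacing. Rack yaw is about -2.7°, rack origin about (535,-170), and the dish is near (434,-111). Now moving toward the left cap at height with closed fingers, aligning the tool with the rack.

step_arm(targets=[0,-3.26,-2.48,0,0,0,-3,0,-6.52,-4.96,0,0,0,-6,0,-9.78,-7.44,0,0,0,-9,0,-13.04,-9.92,0,0,0,-12,0,-16.3,-12.4,0,0,0,-12.9], grip_force=40)

```text
clock: 0.52
position: [278.9, 388.7, 239.0]
tool_rot: [[-0.999, 0.045, -0.0], [0.045, 0.999, -0.0], [0.0, -0.0, -1.0]]
force: [0.6, 0.6, 0.5]
finger_gap: 0.298
grip_force: 0.0
```

step_arm(targets=[0,-2.48,-2.97,0,0,0,0,0,-4.95,-5.94,0,0,0,0,0,-7.42,-8.91,0,0,0,0,0,-9.9,-11.88,0,0,0,0,0,-12.36,-14.86,0,0,0,0])

```text
clock: 0.93
position: [395.4, 234.4, 239.2]
tool_rot: [[-0.999, 0.048, -0.0], [0.048, 0.999, 0.0], [0.0, 0.0, -1.0]]
force: [0.3, -0.2, 0.3]
finger_gap: 0.004
grip_force: 0.0
```

step_arm(targets=[0,-2.48,-2.97,0,0,0,0,0,-4.95,-5.94,0,0,0,0,0,-7.42,-8.91,0,0,0,0,0,-9.9,-11.88,0,0,0,0,0,-12.36,-14.86,0,0,0,0])

```text
clock: 1.35
position: [511.8, 80.0, 239.0]
tool_rot: [[-0.999, 0.048, -0.001], [0.048, 0.999, 0.0], [0.001, 0.0, -1.0]]
force: [0.9, 0.6, 0.8]
finger_gap: 0.002
grip_force: 0.0
```

step_arm(targets=[0,-2.48,-2.97,0,0,0,0,0,-4.95,-5.94,0,0,0,0,0,-7.42,-8.91,0,0,0,0,0,-9.9,-11.88,0,0,0,0,0,-12.36,-14.86,0,0,0,0])

```text
clock: 1.77
position: [628.2, -74.2, 238.7]
tool_rot: [[-0.999, 0.048, -0.001], [0.048, 0.999, 0.001], [0.001, 0.001, -1.0]]
force: [0.1, 0.5, -0.6]
finger_gap: -0.003
grip_force: 0.0
```

step_arm(targets=[0,0,0,4,0,0,0,0,0,0,8,0,0,0,0,0,0,12,0,0,0,0,0,0,15,0,0,0,0,0,0,15,0,0,0])

```text
clock: 2.18
position: [622.1, -71.5, 81.8]
tool_rot: [[-0.999, 0.048, -0.015], [0.048, 0.999, 0.004], [0.015, 0.003, -1.0]]
force: [-1.5, -0.1, -0.2]
finger_gap: 0.003
grip_force: 0.0
```

step_arm(targets=[0,0,0,0,0,0,0,0,0,0,0,0,0,0,0,0,0,0.5,0,0,0,0,0,0,1,0,0,0,0,0,0,1.2,0,0,0])

```text
clock: 2.6
position: [628.2, -72.5, 78.3]
tool_rot: [[-0.999, 0.047, 0.002], [0.047, 0.999, -0.0], [-0.002, -0.0, -1.0]]
force: [0.2, -0.4, 0.6]
finger_gap: -0.004
grip_force: 0.0
```

```bash
python3 - <<'E'
from station import *
import cv2,pickle
from h import *
o=get_obs();print(o['position'],o['tool_rot'].round(4) if hasattr(o['tool_rot'],'round') else o['tool_rot'],o['force'])
d={n:read_camera(n) for n in('wrist','side','top')}
pickle.dump(d,open('d1.pkl','wb'))
cv2.imwrite('pics/c1.png',np.hstack([cv2.resize(d['wrist']['frame'],(400,300)),cv2.resize(d['side']['frame'][180:330,190:390],(400,300))]))
E
```

```text
[628.22923881 -72.54062679  78.32504735] [[-9.989e-01  4.740e-02  2.200e-03]
 [ 4.740e-02  9.989e-01 -4.000e-04]
 [-2.200e-03 -3.000e-04 -1.000e+00]] [ 0.16086151 -0.39113731  0.62891518]
```

View pics/c1.png

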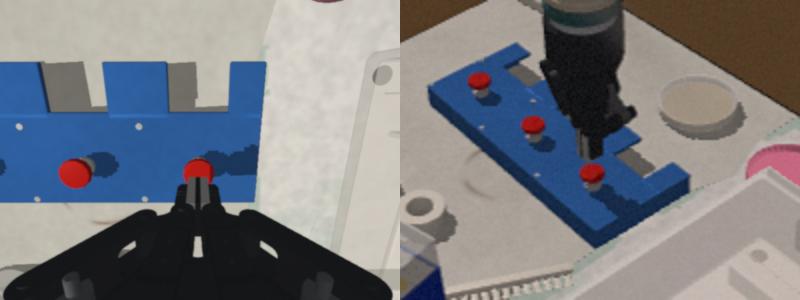

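The fingers stand right over the left cap: wrist crop (200,172), side crop (592,172). Pressing slowly.

step_arm(targets=[0,0,0,1.0,0,0,0,0,0,0,1.8,0,0,0,0,0,0,2.1,0,0,0,0,0,0,2.4,0,0,0,0,0,0,2.4,0,0,0])

```text
clock: 3.17
position: [627.1, -72.3, 52.4]
tool_rot: [[-0.999, 0.048, -0.002], [0.048, 0.999, 0.001], [0.002, 0.0, -1.0]]
force: [-1.2, -0.7, 2.3]
finger_gap: -0.003
grip_force: 0.9
```

step_arm(targets=[0,0,0,0.1,0,0,0,0,0,0,0.2,0,0,0,0,0,0,0.3,0,0,0,0,0,0,0.4,0,0,0,0,0,0,0.4,0,0,0])

```text
clock: 3.58
position: [627.5, -72.5, 50.0]
tool_rot: [[-0.999, 0.048, -0.0], [0.048, 0.999, 0.0], [0.0, 0.0, -1.0]]
force: [-2.1, 0.7, 4.5]
finger_gap: 0.001
grip_force: 2.6
```

step_arm(targets=[0,0,0,0.1,0,0,0,0,0,0,0.2,0,0,0,0,0,0,0.2,0,0,0,0,0,0,0.2,0,0,0,0,0,0,0.2,0,0,0])

```text
clock: 4.0
position: [627.5, -72.4, 49.9]
tool_rot: [[-0.999, 0.047, 0.001], [0.047, 0.999, -0.0], [-0.001, -0.0, -1.0]]
force: [-5.6, -0.2, 15.0]
finger_gap: 0.0
grip_force: 7.2
```

Hard stop at 8 mm with 15 N, so the left bay is occupied. Lifting and moving to the middle cap.

step_arm(targets=[0,0,0,-1.5,0,0,0,0,0,0,-3,0,0,0,0,0,-3.5,-3,0,0,0,0,0,-7,-3,0,0,0,0,0,-10.2,-3,0,0,0])

```text
clock: 4.42
position: [623.5, -175.6, 77.9]
tool_rot: [[-0.999, 0.046, 0.002], [0.046, 0.999, -0.001], [-0.002, -0.001, -1.0]]
force: [0.9, -0.1, 0.1]
finger_gap: -0.0
grip_force: 0.0
```

step_arm(targets=[0,0,0,0,0,0,0,0,0,0,1,0,0,0,0,0,0,1.8,0,0,0,0,0,0,2.3,0,0,0,0,0,0,2.5,0,0,0])

```text
clock: 4.83
position: [622.1, -173.2, 50.7]
tool_rot: [[-0.999, 0.046, -0.002], [0.046, 0.999, 0.001], [0.002, 0.001, -1.0]]
force: [-0.7, -0.6, 1.9]
finger_gap: 0.002
grip_force: 1.0
```

step_arm(targets=[0,0,0,0.1,0,0,0,0,0,0,0.2,0,0,0,0,0,0,0.3,0,0,0,0,0,0,0.4,0,0,0,0,0,0,0.4,0,0,0])

```text
clock: 5.25
position: [622.3, -173.3, 50.0]
tool_rot: [[-0.999, 0.047, -0.001], [0.047, 0.999, 0.001], [0.001, 0.001, -1.0]]
force: [-3.9, 1.2, 8.5]
finger_gap: -0.001
grip_force: 4.8
```

The middle one also stops at 8 mm (8.5 N), so it is occupied. Pressing the right feeler to confirm.

step_arm(targets=[0,0,0,-1.5,0,0,0,0,0,0,-2.9,0,0,0,0,0,-3.5,-2.9,0,0,0,0,0,-7,-2.9,0,0,0,0,0,-10.2,-2.9,0,0,0])

```text
clock: 5.67
position: [618.7, -276.8, 78.1]
tool_rot: [[-0.999, 0.046, 0.002], [0.046, 0.999, -0.001], [-0.002, -0.001, -1.0]]
force: [0.9, -0.1, -0.2]
finger_gap: 0.0
grip_force: 0.0
```

step_arm(targets=[0,0,0,0,0,0,0,0,0,0,1,0,0,0,0,0,0,1.8,0,0,0,0,0,0,2.3,0,0,0,0,0,0,2.5,0,0,0])

```text
clock: 6.08
position: [617.3, -274.7, 50.8]
tool_rot: [[-0.999, 0.046, -0.002], [0.046, 0.999, 0.001], [0.002, 0.001, -1.0]]
force: [-1.1, -0.6, 2.5]
finger_gap: 0.001
grip_force: 1.0
```

step_arm(targets=[0,0,0,0.1,0,0,0,0,0,0,0.2,0,0,0,0,0,0,0.3,0,0,0,0,0,0,0.4,0,0,0,0,0,0,0.4,0,0,0])

```text
clock: 6.5
position: [618.1, -275.7, 48.4]
tool_rot: [[-0.999, 0.047, 0.0], [0.047, 0.999, 0.001], [-0.0, 0.001, -1.0]]
force: [0.4, 1.1, 2.0]
finger_gap: 0.004
grip_force: 1.1
```

step_arm(targets=[0,0,0,0.2,0,0,0,0,0,0,0.4,0,0,0,0,0,0,0.55,0,0,0,0,0,0,0.65,0,0,0,0,0,0,0.7,0,0,0])

```text
clock: 6.92
position: [618.4, -276.3, 42.0]
tool_rot: [[-0.999, 0.048, 0.001], [0.048, 0.999, 0.0], [-0.001, 0.0, -1.0]]
force: [-0.7, 2.6, 8.3]
finger_gap: -0.001
grip_force: 4.3
```

step_arm(targets=[0,0,0,-2,0,0,0,0,0,0,-5,0,0,0,0,0,0,-9,0,0,0,0,0,0,-12,0,0,0,0,0,0,-12,0,0,0])

```text
clock: 7.33
position: [621.6, -279.0, 168.7]
tool_rot: [[-0.999, 0.048, 0.012], [0.048, 0.999, -0.008], [-0.012, -0.007, -1.0]]
force: [1.1, -0.5, 1.5]
finger_gap: -0.004
grip_force: 0.0
```

```bash
python3 - <<'E'
import pickle
from h import *
d=pickle.load(open('d0.pkl','rb'));c=d['top'];f=c['frame']
g=cv2.GaussianBlur(cv2.cvtColor(f,cv2.COLOR_BGR2HSV),(3,3),0)[...,1].astype(int)
m=np.zeros(g.shape,bool);m[258:318,295:358]=(g[258:318,295:358]>40)
m=cv2.morphologyEx(m.astype(np.uint8),cv2.MORPH_OPEN,np.ones((5,5)))
for q,s in blobs(m,200): print('sat',q,s,ray(c,q,13).round(1))
# side view, bright-saturated disc
f=d['side'];h=cv2.cvtColor(f['frame'],cv2.COLOR_BGR2HSV);print(h[222:246:4,330:350:6,1].tolist())
m=np.zeros(h.shape[:2],bool);m[215:250,315:364]=(h[215:250,315:364,1]>40)&(h[215:250,315:364,2]>135)
m=cv2.morphologyEx(m.astype(np.uint8),cv2.MORPH_OPEN,np.ones((3,3)))
for q,s in blobs(m,200): print('side',q,s,ray(f,q,13).round(1))
# bench front edge near y=-110, timer, tape
for uv in((380,323),(490,327)): print('edge',ray(c,uv,0).round(1))
X=np.array([.9989,-.0465]);Y=np.array([.0465,.9989]);M=np.array([622.8,-174.5]);O=M-88*X
print('O',O,'R',O-102*Y,'dest',O-102*Y+75.5*X)
E
```

```text
sat [327.  287.6] [ 308  268   39   40 1218] [ 435.2 -111.4   13. ]
[[31, 47, 58, 20], [45, 50, 47, 48], [53, 45, 52, 50], [47, 47, 46, 46], [51, 47, 47, 44], [40, 31, 33, 23]]
side [338.3 231.3] [321 221  35  21 566] [ 441.1 -105.9   13. ]
edge [ 365.4 -223.3    0. ]
edge [ 362.8 -451.5    0. ]
O [ 534.8968 -170.408 ] R [ 530.1538 -272.2958] dest [ 605.57075 -275.80655]
```

The right feeler went all the way down (16 mm), so the right bay is the empty one. Next I check the joints and the clearance to the pink decoy.

```bash
python3 - <<'E'
import pickle
from h import *
from station import get_obs
o=get_obs();print(np.round(o['joint_positions'],3),o['position'])
c=pickle.load(open('d0.pkl','rb'))['top'];h=cv2.cvtColor(c['frame'],cv2.COLOR_BGR2HSV)
m=(h[...,0]>155)&(h[...,0]<175)&(h[...,1]>80)
for q,s in blobs(m,500): print('pink',q,s,ray(c,q,13).round(1))
E
```

```text
[-5.240e-01  4.680e-01  1.380e+00 -1.000e-03  1.279e+00 -2.046e+00] [ 621.5538753  -278.95989173  168.70711696]
pink [253.5 277.9] [ 232  257   44   43 1402] [451.6  42.4  13. ]
```

step_arm(targets=[0,1.9,2.2,0,0,0,0,0,3.8,4.4,0,0,0,0,0,5.7,6.6,0,0,0,0,0,7.6,8.8,0,0,0,0,0,9.5,11,0,0,0,0])

```text
clock: 7.75
position: [527.0, -161.3, 160.3]
tool_rot: [[-0.999, 0.048, -0.001], [0.048, 0.999, -0.0], [0.001, -0.0, -1.0]]
force: [-1.0, 0.5, 0.5]
finger_gap: -0.003
grip_force: 0.0
```

step_arm(targets=[0.6,1.9,2.2,0,0,0,0,0.6,3.8,4.4,0,0,0,0,0.6,5.7,6.6,0,0,0,0,0.6,7.6,8.8,0,0,0,0,0.6,9.55,10.98,0,0,0,0])

```text
clock: 8.17
position: [436.9, -47.1, 160.6]
tool_rot: [[-0.999, 0.048, -0.0], [0.048, 0.999, -0.0], [0.0, -0.0, -1.0]]
force: [0.3, 1.0, -0.0]
finger_gap: 0.6
grip_force: 0.0
```

step_arm(targets=[0.6,0,0,0,0,0,7,0.6,0,0,0,0,0,14,0.6,0,0,0,0,0,21,0.6,0,0,0,0,0,28,0.6,0,0,0,0,0,35])

```text
clock: 8.58
position: [437.9, -47.9, 160.7]
tool_rot: [[-0.787, 0.617, -0.0], [0.617, 0.787, -0.001], [-0.0, -0.001, -1.0]]
force: [-0.1, -0.4, -0.4]
finger_gap: 0.601
grip_force: 0.0
```

step_arm(targets=[0.6,0,0,0,0,0,7,0.6,0,0,0,0,0,14,0.6,0,0,0,0,0,21,0.6,0,0,0,0,0,28,0.6,0,0,0,0,0,35])

```text
clock: 9.0
position: [437.9, -48.1, 160.6]
tool_rot: [[-0.291, 0.957, -0.001], [0.957, 0.291, -0.001], [-0.0, -0.001, -1.0]]
force: [0.9, 0.1, -0.5]
finger_gap: 0.601
grip_force: 0.0
```

step_arm(targets=[0.6,0,0,2,0,0,7,0.6,0,0,5,0,0,14,0.6,0,0,8,0,0,20,0.6,0,0,11,0,0,20,0.6,0,0,11.5,0,0,20])

```text
clock: 9.42
position: [434.4, -47.1, 42.3]
tool_rot: [[0.048, 0.999, -0.009], [0.999, -0.048, 0.002], [0.002, -0.009, -1.0]]
force: [-1.0, 0.3, 1.2]
finger_gap: 0.603
grip_force: 0.0
```

```bash
python3 - <<'E'
from station import *
import cv2,pickle
from h import *
o=get_obs();print(o['position'],np.round(o['tool_rot'],4),o['force'])
d={n:read_camera(n) for n in('wrist','side','top')}
pickle.dump(d,open('d2.pkl','wb'))
cv2.imwrite('pics/c2.png',np.hstack([cv2.resize(d['wrist']['frame'],(400,300)),cv2.resize(d['side']['frame'][150:300,230:430],(400,300))]))
E
```

```text
[434.41240021 -47.07501356  42.27662539] [[ 0.0475  0.9988 -0.0087]
 [ 0.9989 -0.0475  0.0019]
 [ 0.0015 -0.0088 -1.    ]] [-1.02019322  0.27799641  1.1754709 ]
```

View pics/c2.png

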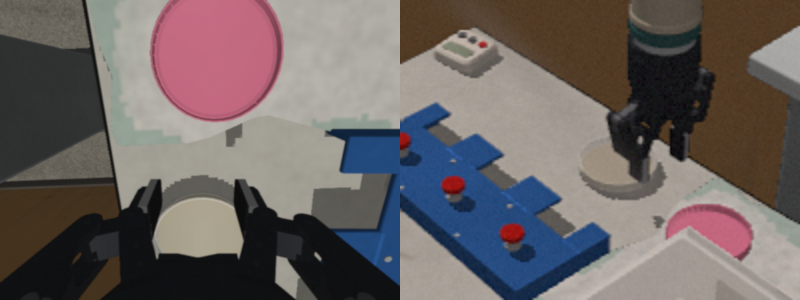

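Wrist view: the dish (crop centre x≈198) is centred between the fingers (138/262), pink decoy beyond. I check the dish's near rim position from this view before lowering.

```bash
python3 - <<'E'
import pickle
from h import *
d=pickle.load(open('d2.pkl','rb'));w=d['wrist'];T=np.array(w['tool_from_camera'])
R=np.array([[.0475,.9988,-.0087],[.9989,-.0475,.0019],[.0015,-.0088,-1]]);p=np.array([434.4,-47.1,42.3])
Rwc=R@T[:3,:3];o=R@T[:3,3]+p
c=dict(K=w['K'],R=Rwc.T,t=-Rwc.T@o)
for nm,uv,z in(('pink bottom rim',(346,190),15),('a',(317,300),15),('b',(317,320),15)): print(nm,ray(c,uv,z).round(1))
f=w['frame'];print([tuple(f[r,317]) for r in range(270,345,5)])
print('pred dish edge px',proj(c,(436,-65.9,15)),'pads tip inner corner',[proj(c,p+R@np.array(q)) for q in((-11,25,5),(-11,-25,5),(11,25,5))])
E
```

```text
pink bottom rim [ 4.499e+02 -1.000e-01  1.500e+01]
a [433.7 -56.3  15. ]
b [433.1 -68.   15. ]
[(np.uint8(148), np.uint8(158), np.uint8(162)), (np.uint8(149), np.uint8(159), np.uint8(163)), (np.uint8(124), np.uint8(134), np.uint8(137)), (np.uint8(86), np.uint8(93), np.uint8(94)), (np.uint8(88), np.uint8(94), np.uint8(96)), (np.uint8(88), np.uint8(94), np.uint8(95)), (np.uint8(87), np.uint8(94), np.uint8(96)), (np.uint8(87), np.uint8(93), np.uint8(94)), (np.uint8(94), np.uint8(101), np.uint8(103)), (np.uint8(107), np.uint8(118), np.uint8(122)), (np.uint8(146), np.uint8(164), np.uint8(173)), (np.uint8(143), np.uint8(163), np.uint8(171)), (np.uint8(144), np.uint8(164), np.uint8(172)), (np.uint8(144), np.uint8(165), np.uint8(172)), (np.uint8(144), np.uint8(164), np.uint8(172))]
pred dish edge px [322.21211196 316.32488259] pads tip inner corner [array([372.05384876, 326.3967585 ]), array([262.11950305, 326.4857015 ]), array([374.38326925, 282.0604048 ])]
```

step_arm(targets=[0.6,0,0,1.0,0,0,0,0.6,0,0,2,0,0,0,0.6,0,0,2.8,0,0,0,0.6,0,0,3.3,0,0,0,0.6,0,0,3.4,0,0,0])

```text
clock: 9.98
position: [438.4, -47.8, 12.5]
tool_rot: [[0.048, 0.999, 0.001], [0.999, -0.048, -0.0], [-0.0, 0.001, -1.0]]
force: [-0.2, 0.0, 0.4]
finger_gap: 0.602
grip_force: 0.0
```

step_arm(targets=[0.6,0,0,0.1,0,0,0,0.6,0,0,0.2,0,0,0,0.6,0,0,0.3,0,0,0,0.6,0,0,0.3,0,0,0,0.6,0,0,0.3,0,0,0])

```text
clock: 10.4
position: [438.2, -47.7, 9.4]
tool_rot: [[0.048, 0.999, 0.0], [0.999, -0.048, -0.0], [0.0, 0.0, -1.0]]
force: [-0.2, 0.2, -0.6]
finger_gap: 0.599
grip_force: 0.0
```

step_arm(targets=[0.6,0,0,0.1,0,0,0,0.6,0,0,0.2,0,0,0,0.6,0,0,0.3,0,0,0,0.6,0,0,0.4,0,0,0,0.6,0,0,0.4,0,0,0])

```text
clock: 10.82
position: [438.0, -47.6, 5.1]
tool_rot: [[0.048, 0.999, -0.0], [0.999, -0.048, 0.0], [0.0, -0.0, -1.0]]
force: [0.1, -0.1, -0.1]
finger_gap: 0.599
grip_force: 0.0
```

step_arm(targets=[0.6,-0.4,0,0,0,0,0,0.6,-0.8,0,0,0,0,0,0.6,-1.2,0,0,0,0,0,0.6,-1.6,0,0,0,0,0,0.6,-2.0,0,0,0,0,0])

```text
clock: 11.23
position: [437.2, -68.2, 5.3]
tool_rot: [[0.048, 0.999, 0.0], [0.999, -0.048, 0.0], [0.0, 0.0, -1.0]]
force: [0.1, 0.3, -1.2]
finger_gap: 0.597
grip_force: 0.1
```

step_arm(targets=[0.6,-0.5,0,0,0,0,0,0.6,-1.1,0,0,0,0,0,0.6,-1.7,0,0,0,0,0,0.6,-2.3,0,0,0,0,0,0.6,-3.0,0,0,0,0,0])

```text
clock: 11.65
position: [435.7, -98.2, 5.3]
tool_rot: [[0.048, 0.999, 0.0], [0.999, -0.048, 0.0], [0.0, 0.0, -1.0]]
force: [0.6, 1.3, 0.2]
finger_gap: 0.599
grip_force: 0.1
```

```bash
python3 - <<'E'
from station import *
import cv2,pickle
from h import *
o=get_obs();print(o['position'],np.round(o['tool_rot'],4),o['force'])
d={n:read_camera(n) for n in('wrist','side','top')}
pickle.dump(d,open('d3.pkl','wb'))
cv2.imwrite('pics/c3.png',np.hstack([cv2.resize(d['wrist']['frame'],(400,300)),cv2.resize(d['side']['frame'][150:300,230:430],(400,300))]))
E
```

```text
[435.69015604 -98.2070642    5.2744319 ] [[ 4.760e-02  9.989e-01  0.000e+00]
 [ 9.989e-01 -4.760e-02  1.000e-04]
 [ 1.000e-04  0.000e+00 -1.000e+00]] [0.62833286 1.31635622 0.15282879]
```

View pics/c3.png

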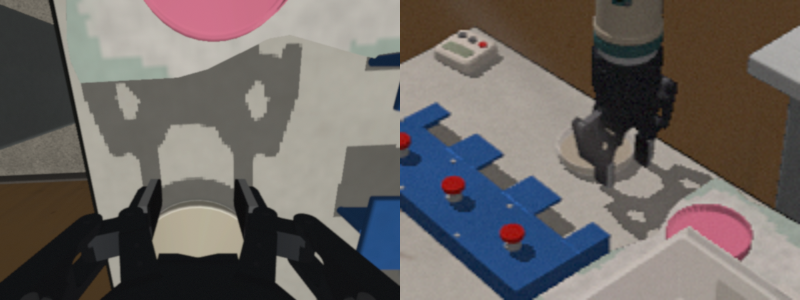

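The dish slides in the two-finger cradle, flat, with 1.3 N side force. Continuing.

step_arm(targets=[0.6,-0.7,0,0,0,0,0,0.6,-1.4,0,0,0,0,0,0.6,-2.1,0,0,0,0,0,0.6,-2.8,0,0,0,0,0,0.6,-3.5,0,0,0,0,0])

```text
clock: 12.22
position: [434.1, -133.4, 5.3]
tool_rot: [[0.048, 0.999, 0.0], [0.999, -0.048, -0.0], [0.0, 0.0, -1.0]]
force: [1.7, 0.5, -0.4]
finger_gap: 0.598
grip_force: 0.1
```

step_arm(targets=[0.6,-0.7,0,0,0,0,0,0.6,-1.4,0,0,0,0,0,0.6,-2.1,0,0,0,0,0,0.6,-2.8,0,0,0,0,0,0.6,-3.5,0,0,0,0,0])

```text
clock: 12.63
position: [432.3, -168.2, 5.3]
tool_rot: [[0.048, 0.999, -0.0], [0.999, -0.048, 0.0], [0.0, -0.0, -1.0]]
force: [-0.2, -0.5, -0.7]
finger_gap: 0.599
grip_force: 0.1
```

step_arm(targets=[0.6,-0.7,0,0,0,0,0,0.6,-1.4,0,0,0,0,0,0.6,-2.1,0,0,0,0,0,0.6,-2.8,0,0,0,0,0,0.6,-3.5,0,0,0,0,0])

```text
clock: 13.05
position: [430.7, -203.2, 5.3]
tool_rot: [[0.048, 0.999, 0.0], [0.999, -0.048, 0.0], [0.0, 0.0, -1.0]]
force: [-0.8, 0.2, 0.3]
finger_gap: 0.599
grip_force: 0.1
```

step_arm(targets=[0.6,-0.5,0,0,0,0,0,0.6,-0.9,0,0,0,0,0,0.6,-1.2,0,0,0,0,0,0.6,-1.2,0,0,0,0,0,0.6,-1.2,0,0,0,0,0])

```text
clock: 13.47
position: [430.1, -214.5, 5.2]
tool_rot: [[0.048, 0.999, -0.0], [0.999, -0.048, 0.0], [0.0, -0.0, -1.0]]
force: [-0.5, 1.0, 0.0]
finger_gap: 0.602
grip_force: 0.0
```

step_arm(targets=[0.6,0.5,0,0,0,0,0,0.6,1.5,0,0,0,0,0,0.6,2.5,0,0,0,0,0,0.6,3.5,0,-4,0,0,0,0.6,3.5,0,-8,0,0,0])

```text
clock: 13.88
position: [428.9, -175.2, 83.8]
tool_rot: [[0.046, 0.999, -0.008], [0.999, -0.046, 0.006], [0.006, -0.008, -1.0]]
force: [0.6, -0.2, -0.2]
finger_gap: 0.598
grip_force: 0.0
```

step_arm(targets=[0.6,0,0,0,0,0,-7,0.6,0,0,0,0,0,-14,0.6,0,0,0,0,0,-21,0.6,0,0,0,0,0,-28,0.6,0,0,0,0,0,-35])

```text
clock: 14.3
position: [431.5, -177.9, 85.3]
tool_rot: [[-0.54, 0.842, -0.0], [0.842, 0.54, 0.001], [0.001, 0.0, -1.0]]
force: [0.3, -0.5, -1.0]
finger_gap: 0.596
grip_force: 0.0
```

step_arm(targets=[0.6,0,0,0,0,0,-7,0.6,0,0,0,0,0,-14,0.6,0,0,0,0,0,-21,0.6,0,0,0,0,0,-28,0.6,0,0,0,0,0,-35])

```text
clock: 14.72
position: [431.4, -177.9, 85.1]
tool_rot: [[-0.925, 0.38, -0.001], [0.38, 0.925, 0.001], [0.001, 0.0, -1.0]]
force: [-0.2, 0.2, -0.1]
finger_gap: 0.604
grip_force: 0.0
```

step_arm(targets=[0.6,0,0,0,0,0,-7,0.6,0,0,0,0,0,-14,0.6,0,0,0,0,0,-20,0.6,0,0,0,0,0,-20,0.6,0,0,0,0,0,-20])

```text
clock: 15.13
position: [431.6, -178.4, 85.2]
tool_rot: [[-0.999, 0.049, -0.0], [0.049, 0.999, 0.001], [0.0, 0.001, -1.0]]
force: [-0.2, -0.3, 0.2]
finger_gap: 0.599
grip_force: 0.0
```

```bash
cat >look.py <<'E'
import sys,pickle
from station import *
from h import *
n=sys.argv[1];o=get_obs();p=o['position'];print(np.round(p,1),np.round(o['force'],1))
d={k:read_camera(k) for k in('wrist','side','top')};d['p']=p;d['R']=o['tool_rot'];pickle.dump(d,open(f'{n}.pkl','wb'))
O=np.array([534.9,-170.4]);X=np.array([.9989,-.0465]);Y=np.array([.0465,.9989])
rk=lambda P:((P[:2]-O)@X).round(1).item().__str__()+','+((P[:2]-O)@Y).round(1).__str__()
print('tcp rack',rk(np.array(p)))
c=d['top'];m=cv2.GaussianBlur(cv2.cvtColor(c['frame'],cv2.COLOR_BGR2HSV),(3,3),0)[...,1]>40
k=np.zeros(m.shape,np.uint8);k[235:318,300:450]=m[235:318,300:450]
k=cv2.morphologyEx(k,cv2.MORPH_OPEN,np.ones((5,5)))
for q,s in blobs(k,200): P=ray(c,q,13);print('top blob',q,s,P.round(1),'rack',rk(P))
cv2.imwrite(f'pics/{n}.png',np.hstack([cv2.resize(d['wrist']['frame'],(400,300)),cv2.resize(c['frame'][170:320,270:470],(400,300))]))
E
python3 look.py c4
```

```text
[ 431.6 -178.4   85.2] [-0.2 -0.3  0.2]
tcp rack -102.8,-12.8
top blob [375.6 274. ] [ 300  235  136   83 6923] [ 466.  -212.3   13. ] rack -66.9,-45.1
```

View pics/c4.png

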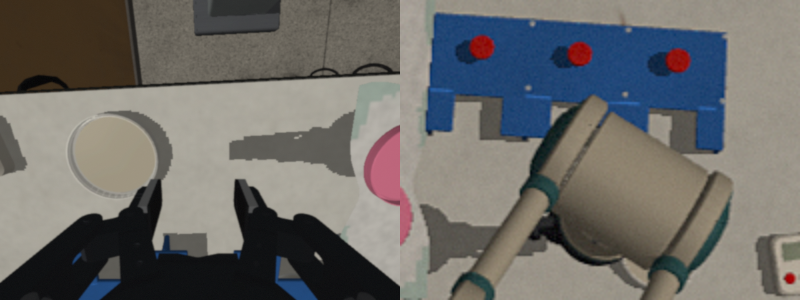

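The wrist view shows the dish whole at crop (114,155), fingers at its far-side left; the top view is blocked by the arm. I locate it with the wrist camera.

```bash
cat >wl.py <<'E'
import sys,pickle
from h import *
d=pickle.load(open(sys.argv[1]+'.pkl','rb'));w=d['wrist'];T=np.array(w['tool_from_camera']);R=np.array(d['R']);p=np.array(d['p'])
Rwc=R@T[:3,:3];o=R@T[:3,3]+p;c=dict(K=w['K'],R=Rwc.T,t=-Rwc.T@o)
O=np.array([534.9,-170.4]);X=np.array([.9989,-.0465]);Y=np.array([.0465,.9989])
h=cv2.cvtColor(cv2.GaussianBlur(w['frame'],(5,5),0),cv2.COLOR_BGR2HSV);x0,y0,x1,y1=map(int,sys.argv[2:6])
m=np.zeros(h.shape[:2],np.uint8);m[y0:y1,x0:x1]=((h[...,1]>35)&(h[...,2]>140)&(h[...,0]<30))[y0:y1,x0:x1]
m=cv2.morphologyEx(m,cv2.MORPH_OPEN,np.ones((7,7)))
k=max(cv2.findContours(m,0,1)[0],key=cv2.contourArea)
for nm,kk in(('contour',k),('hull',cv2.convexHull(k))):
    P=np.array([ray(c,q[0],12)[:2] for q in kk.astype(float)]);(a,b),r=cv2.minEnclosingCircle(P.astype(np.float32))
    A=np.c_[2*P,np.ones(len(P))];s=np.linalg.lstsq(A,(P**2).sum(1),rcond=None)[0]
    D=s[:2]-O;print(nm,'enc',round(a,1),round(b,1),'r',round(r,1),'fit',s[:2].round(1),'r',round((s[2]+s[:2]@s[:2])**.5,1),'rack',round(D@X,1),round(D@Y,1))
D=p[:2]-O;print('tcp rack',D@X,D@Y)
E
python3 wl.py c4 90 160 280 330
```

```text
contour enc 425.5 -261.3 r 40.0 fit [ 425.6 -261.5] r 39.4 rack -104.9 -96.1
hull enc 425.5 -261.3 r 40.0 fit [ 425.6 -261.6] r 39.6 rack -104.9 -96.2
tcp rack -102.84994881793605 -12.78095220339773
```

step_arm(targets=[0.6,2.2,-3,0,0,0,0,0.6,4.5,-6,0,0,0,0,0.6,6.72,-8.92,0,0,0,0,0.6,6.72,-8.92,3,0,0,0,0.6,6.72,-8.92,5,0,0,0])

```text
clock: 15.7
position: [359.7, -267.5, 35.1]
tool_rot: [[-0.999, 0.053, 0.002], [0.053, 0.999, -0.002], [-0.002, -0.002, -1.0]]
force: [-0.1, 1.0, -0.7]
finger_gap: 0.601
grip_force: 0.0
```

step_arm(targets=[0.6,0,0,1,0,0,0,0.6,0,0,2,0,0,0,0.6,0,0,2.7,0,0,0,0.6,0,0,3,0,0,0,0.6,0,0,3,0,0,0])

```text
clock: 16.12
position: [360.4, -265.2, 5.2]
tool_rot: [[-0.999, 0.048, -0.001], [0.048, 0.999, 0.001], [0.001, 0.001, -1.0]]
force: [0.1, 0.2, 0.3]
finger_gap: 0.6
grip_force: 0.0
```

step_arm(targets=[0.6,-0.5,0,0,0,0,0,0.6,-1,0,0,0,0,0,0.6,-1.5,0,0,0,0,0,0.6,-2,0,0,0,0,0,0.6,-2.5,0,0,0,0,0])

```text
clock: 16.53
position: [386.3, -266.7, 5.5]
tool_rot: [[-0.999, 0.047, 0.0], [0.047, 0.999, -0.0], [-0.0, -0.0, -1.0]]
force: [0.7, 0.7, 0.5]
finger_gap: 0.603
grip_force: 0.1
```

step_arm(targets=[0.6,-0.5,0,0,0,0,0,0.6,-1,0,0,0,0,0,0.6,-1.5,0,0,0,0,0,0.6,-2,0,0,0,0,0,0.6,-2.0,0,0,0,0,0])

```text
clock: 16.95
position: [406.8, -268.0, 5.3]
tool_rot: [[-0.999, 0.047, 0.001], [0.047, 0.999, -0.001], [-0.001, -0.001, -1.0]]
force: [-0.4, -0.8, 0.0]
finger_gap: 0.6
grip_force: 0.0
```

```bash
python3 look.py c5; python3 wl.py c5 90 160 560 480
```

```text
[ 406.8 -268.     5.3] [-0.4 -0.8  0. ]
tcp rack -123.5,-103.5
top blob [380.9 238.4] [368 235  26   8 201] [ 541.7 -223.1   13. ] rack 9.2,-52.3
top blob [416.  285.4] [ 368  235   82   83 4392] [ 444.2 -296.4   13. ] rack -84.7,-130.1
contour enc 440.2 -269.6 r 32.0 fit [ 435.8 -269.4] r 26.1 rack -94.4 -103.5
hull enc 440.2 -269.6 r 32.0 fit [ 439.5 -269.8] r 28.9 rack -90.7 -103.7
tcp rack -123.45527700782128 -103.49271152686775
```

View pics/c5.png

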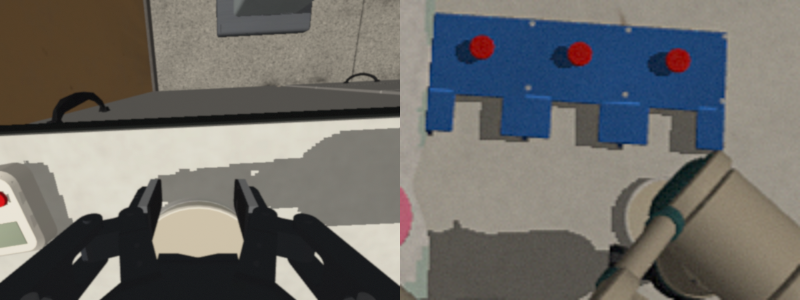

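Dish is seated in the cradle at rack y≈-103.5. Pushing into the bay mouth with a 1.5 mm trim to the left.

step_arm(targets=[0.6,-0.5,0.03,0,0,0,0,0.6,-1,0.06,0,0,0,0,0.6,-1.5,0.09,0,0,0,0,0.6,-2,0.12,0,0,0,0,0.6,-2.5,0.15,0,0,0,0])

```text
clock: 17.52
position: [431.1, -267.3, 5.3]
tool_rot: [[-0.999, 0.048, 0.0], [0.048, 0.999, -0.0], [-0.0, -0.0, -1.0]]
force: [0.4, -0.3, -0.2]
finger_gap: 0.6
grip_force: 0.1
```

step_arm(targets=[0.6,-0.5,0,0,0,0,0,0.6,-1,0,0,0,0,0,0.6,-1.5,0,0,0,0,0,0.6,-2,0,0,0,0,0,0.6,-2.5,0,0,0,0,0])

```text
clock: 17.93
position: [455.9, -268.4, 5.2]
tool_rot: [[-0.999, 0.048, -0.0], [0.048, 0.999, 0.0], [0.0, 0.0, -1.0]]
force: [1.1, -0.2, 0.1]
finger_gap: 0.598
grip_force: 0.1
```

step_arm(targets=[0.6,-0.4,0,0,0,0,0,0.6,-0.8,0,0,0,0,0,0.6,-1.2,0,0,0,0,0,0.6,-1.6,0,0,0,0,0,0.6,-2,0,0,0,0,0])

```text
clock: 18.35
position: [475.7, -269.4, 5.2]
tool_rot: [[-0.999, 0.048, -0.0], [0.048, 0.999, 0.0], [0.0, 0.0, -1.0]]
force: [1.0, 0.2, 0.5]
finger_gap: 0.603
grip_force: 0.1
```

```bash
python3 look.py c6
```

```text
[ 475.7 -269.4    5.2] [1.  0.2 0.5]
tcp rack -54.5,-101.6
top blob [402.8 278.5] [ 344  235  106   83 6534] [ 458. -269.   13.] rack -72.3,-102.1
```

View pics/c6.png

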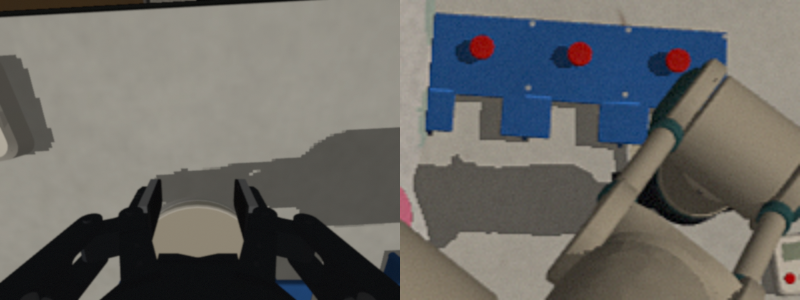

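step_arm(targets=[0.6,-0.4,0,0,0,0,0,0.6,-0.8,0,0,0,0,0,0.6,-1.2,0,0,0,0,0,0.6,-1.6,0,0,0,0,0,0.6,-2,0,0,0,0,0])

```text
clock: 18.92
position: [495.9, -270.4, 5.3]
tool_rot: [[-0.999, 0.048, 0.0], [0.048, 0.999, 0.0], [-0.0, 0.0, -1.0]]
force: [-0.4, -0.0, -0.7]
finger_gap: 0.601
grip_force: 0.1
```

step_arm(targets=[0.6,-0.4,0,0,0,0,0,0.6,-0.8,0,0,0,0,0,0.6,-1.2,0,0,0,0,0,0.6,-1.5,0,0,0,0,0,0.6,-1.6,0,0,0,0,0])

```text
clock: 19.33
position: [512.1, -271.2, 5.3]
tool_rot: [[-0.999, 0.047, 0.001], [0.047, 0.999, -0.0], [-0.001, -0.0, -1.0]]
force: [-0.2, -0.3, -0.2]
finger_gap: 0.602
grip_force: 0.1
```

step_arm(targets=[0.6,0.8,0,0,0,0,0,0.6,2.4,0,0,0,0,0,0.6,4,0,-0.8,0,0,0,0.6,4,0,-0.8,0,0,0,0,4,0,-0.8,0,0,0])

```text
clock: 19.75
position: [470.6, -269.2, 13.6]
tool_rot: [[-0.999, 0.049, 0.0], [0.049, 0.999, -0.0], [-0.0, -0.0, -1.0]]
force: [-0.3, -0.5, -0.4]
finger_gap: 0.47
grip_force: 0.0
```

step_arm(targets=[0,0,0,0,0,0,0,0,0,0,0,0,0,0,0,0,0,0,0,0,0,0,0,0,0,0,0,0,0,0,0,0,0,0,0])

```text
clock: 20.17
position: [471.7, -269.2, 13.1]
tool_rot: [[-0.999, 0.047, -0.0], [0.047, 0.999, 0.0], [0.0, 0.0, -1.0]]
force: [-0.1, 0.0, 0.4]
finger_gap: 0.0
grip_force: 0.0
```

```bash
python3 look.py c7
```

```text
[ 471.7 -269.2   13.1] [-0.1  0.   0.4]
tcp rack -58.5,-101.6
top blob [402.9 278.4] [ 343  235  107   83 6253] [ 458.2 -269.2   13. ] rack -72.1,-102.3
```

View pics/c7.png

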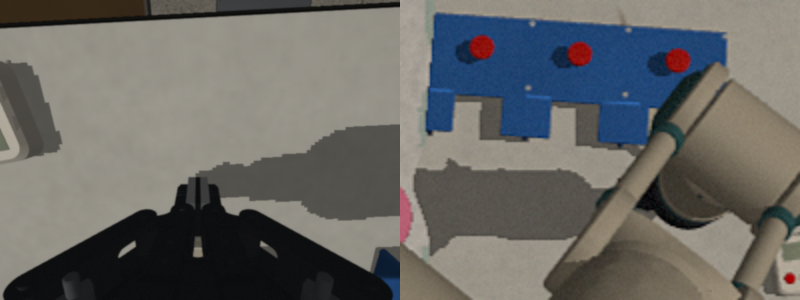

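Fingers are shut behind the dish, tips about 5 mm over the bench. Pushing home through the notch.

step_arm(targets=[0,-0.6,0,0,0,0,0,0,-1.2,0,0,0,0,0,0,-1.8,0,0,0,0,0,0,-2.3,0,0,0,0,0,0,-2.7,0,0,0,0,0])

```text
clock: 20.73
position: [499.5, -270.7, 13.3]
tool_rot: [[-0.999, 0.047, 0.001], [0.047, 0.999, -0.0], [-0.001, -0.0, -1.0]]
force: [-0.1, 0.1, -0.2]
finger_gap: -0.0
grip_force: 0.0
```

step_arm(targets=[0,-0.4,0,0,0,0,0,0,-0.8,0,0,0,0,0,0,-1.2,0,0,0,0,0,0,-1.6,0,0,0,0,0,0,-2,0,0,0,0,0])

```text
clock: 21.15
position: [518.7, -271.4, 13.2]
tool_rot: [[-0.999, 0.048, -0.0], [0.048, 0.999, 0.0], [0.0, 0.0, -1.0]]
force: [-0.1, 0.2, 0.6]
finger_gap: 0.001
grip_force: 0.1
```

step_arm(targets=[0,-0.4,0,0,0,0,0,0,-0.8,0,0,0,0,0,0,-1.2,0,0,0,0,0,0,-1.6,0,0,0,0,0,0,-2,0,0,0,0,0])

```text
clock: 21.57
position: [538.7, -272.4, 13.2]
tool_rot: [[-0.999, 0.048, -0.0], [0.048, 0.999, 0.0], [0.0, 0.0, -1.0]]
force: [-1.6, -0.8, -0.1]
finger_gap: -0.007
grip_force: 0.1
```

step_arm(targets=[0,-0.2,0,0,0,0,0,0,-0.4,0,0,0,0,0,0,-0.6,0,0,0,0,0,0,-0.7,0,0,0,0,0,0,-0.7,0,0,0,0,0])

```text
clock: 21.98
position: [545.6, -272.8, 13.3]
tool_rot: [[-0.999, 0.048, 0.0], [0.048, 0.999, -0.0], [-0.0, -0.0, -1.0]]
force: [0.9, 0.4, 0.3]
finger_gap: 0.003
grip_force: 0.0
```

step_arm(targets=[0,-0.1,0,0,0,0,0,0,-0.2,0,0,0,0,0,0,-0.3,0,0,0,0,0,0,-0.3,0,0,0,0,0,0,-0.3,0,0,0,0,0])

```text
clock: 22.4
position: [548.4, -272.9, 13.3]
tool_rot: [[-0.999, 0.048, 0.0], [0.048, 0.999, 0.0], [-0.0, 0.0, -1.0]]
force: [0.2, 0.5, -0.3]
finger_gap: -0.001
grip_force: 0.0
```

step_arm(targets=[0,-0.1,0,0,0,0,0,0,-0.1,0,0,0,0,0,0,-0.2,0,0,0,0,0,0,-0.2,0,0,0,0,0,0,-0.2,0,0,0,0,0])

```text
clock: 22.82
position: [548.9, -272.7, 13.2]
tool_rot: [[-0.999, 0.047, -0.003], [0.047, 0.999, 0.001], [0.003, 0.001, -1.0]]
force: [-5.5, -0.6, 2.8]
finger_gap: 0.002
grip_force: 2.6
```

It stopped at TCP rack x≈18.8 (expected 19) with 5.5 N: home against the back wall. Retreating and checking.

step_arm(targets=[0,0.5,0,0,0,0,0,0,2,0,0,0,0,0,0,4,0,0,0,0,0,0,7,0,0,0,0,0,0,10,0,0,0,0,0])

```text
clock: 23.23
position: [451.0, -268.5, 13.4]
tool_rot: [[-0.999, 0.047, 0.003], [0.047, 0.999, -0.001], [-0.003, -0.001, -1.0]]
force: [-0.2, 0.3, -0.3]
finger_gap: -0.002
grip_force: 0.0
```

step_arm(targets=[0,0,1.5,-3,0,0,0,0,0,4,-6,0,0,0,0,0,8,-10,0,0,0,0,0,12,-14,0,0,0,0,0,15.5,-17,0,0,0])

```text
clock: 23.65
position: [457.4, -137.7, 162.1]
tool_rot: [[-0.999, 0.049, 0.004], [0.049, 0.999, -0.0], [-0.004, -0.0, -1.0]]
force: [1.5, 0.3, 0.2]
finger_gap: 0.003
grip_force: 0.0
```

step_arm(targets=[0,0,4,0,0,0,0,0,0,8,0,0,0,0,0,0,12,0,0,0,0,0,0,16,0,0,0,0,0,0,20,0,0,0,0])

```text
clock: 24.07
position: [466.7, 63.4, 160.8]
tool_rot: [[-0.999, 0.048, 0.003], [0.048, 0.999, 0.001], [-0.003, 0.001, -1.0]]
force: [0.5, 0.4, -0.3]
finger_gap: -0.003
grip_force: 0.0
```

```bash
python3 look.py c8; python3 - <<'E'
import pickle
from h import *
d=pickle.load(open('c8.pkl','rb'));d0=pickle.load(open('d0.pkl','rb'))
for n,k in(('top',(slice(190,330),slice(280,500))),('side',(slice(150,340),slice(190,400)))):
    x=cv2.absdiff(d[n]['frame'],d0[n]['frame']).max(2)
    print(n,'timer diff',x[285:320,455:490].max() if n=='top' else x[160:190,245:280].max(),'tape',x[268:305,130:165].max() if n=='top' else x[300:332,460:496].max())
a=cv2.resize(d['top']['frame'][170:320,280:480],(400,300),interpolation=2);b=cv2.resize(d['side']['frame'][150:300,190:390],(400,300))
cv2.imwrite('pics/c9.png',np.hstack([a,b]))
E
```

```text
[466.7  63.4 160.8] [ 0.5  0.4 -0.3]
tcp rack -79.0,230.4
top timer diff 14 tape 116
side timer diff 14 tape 98
```

View pics/c9.png

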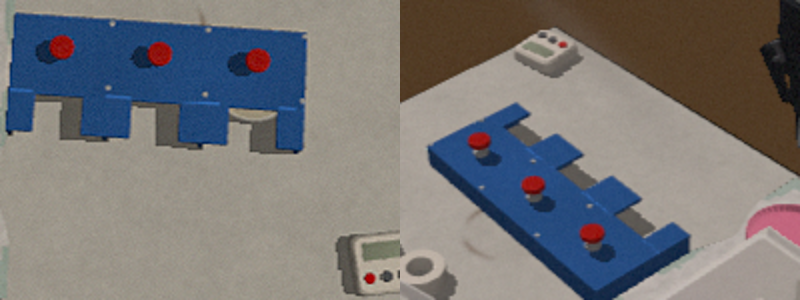

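The dish's rim shows in the right notch at crop (253,121), and the timer is unmoved. The tape difference is the arm and its shadow, since the gripper never went near it. One check of the rim's depth, then I hand in.

```bash
python3 - <<'E'
import pickle
from h import *
from station import finish_job,get_obs
c=pickle.load(open('c8.pkl','rb'))['top'];P=ray(c,(406.5,230.5),14)[:2]-np.array([534.9,-170.4])
x,y=P@[.9989,-.0465],P@[.0465,.9989];print('near edge',x,y,get_obs()['clock'])
if abs(x-30)<5: print(finish_job())
E
```

```text
near edge 29.764710028594077 -105.32387412806422 24.2167
the job is handed in; nothing more can be done
None
```

The job is handed in: the feelers showed the right bay was the empty one, and the big dish is fully home there (near edge measured at 29.8 mm, expected 30). The timer is unmoved; the tape was hidden by the arm in the last picture, but the gripper never went near it.

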